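# Fit the dry-bath plate and check it with the contact probe

## Robot

A 6-joint arm with a two-finger parallel gripper is mounted at the origin on the work surface. World frame = base frame: x ahead of the robot, y to its left, z up, the work surface at z = 0. Lengths are in m, angles in rad, forces in N, time in s.
With the tool pointing down it reaches from about 0.325 to 0.75 m from the base axis. Payload 7.6 kg.
Tool frame: the origin (TCP) lies on the centre line of the jaws, within the pads' length; the fingertips stand 8 mm ahead of it and the grasp point (between the pads) lies 11 mm behind it; x points along the fingers, y is the direction in which the jaws open and shut, and the axes are right-handed (so a half turn about x gives the same grasp; the last joint's range is limited). The gripper opens to 85 mm and grips with 20 to 120 N. Pads are 22 mm wide; open, the fingers measure 114 mm over their backs; the gripper's body (76 mm by 85 mm) begins 54 mm behind the grasp point. The pads swing forward as they close: fully open they stand 13 mm farther back than shut.
Start: joints at [-1.233, 0.052, 1.401, -0, 1.689, -0.07], TCP at [0.208, -0.482, 0.206] pointing down, gripper open.
Joint ranges: [-2.9, 2.9], [-0.91, 2.17], [0.12, 2.37], [-1.06, 4.2], [0.26, 2.73], [-2.93, 2.93]. Speed limits (rad/s): [2.57, 2.57, 3.01, 3.14, 3.14, 3.14].

## Interface

Orientations are given as a 3x3 rotation matrix whose columns are the frame's x, y, z axes.
In Python, from bench import status, viewer, env gives the robot as it stands.
- The arm moves only by the tool servo_tool, never from a script. Its argument "moves" is text: rows parted by semicolons, each of 7 numbers parted by spaces: the shift along the world's x, y, z as a fraction of full scale, then the turn, a rotation vector about the world's x, y, z as a fraction of full scale, then the opening, from -1 (shut) to 1 (fully open). In form: x y z wx wy wz gripper; .... A call has 1 to 20 rows; each row is the pose to reach, as a shift and turn from the pose commanded when the call began; what a row does not reach only later rows make up. Full scale, the value 1, is 0.75 m for a shift and 45 degrees for a turn. A row lasts 1/8 s, in which the tool goes at most 62.5 mm and 10.7 degrees, less where a joint would pass 70% of its speed; a pose out of reach is approached as far as the arm can. A call with a number of a shift or a turn outside -1 to 1 is refused whole. A call with a gripper value outside its range is refused whole. The fingers move at their own pace and stop on an object; "grip_force" is the grip in N (left out, the last holds). Time passes only in rows, so rows that repeat a pose let the fingers close. It gives the time, the measured TCP pose, the force and the opening at its end, in the units of the state.
- status.read_state(): the state, without advancing time (a new reading comes with each control period).
- viewer.camera(name): name is "scene" or "top" or "wrist"; returns a dict with "img" (480x640x3 uint8, blue, green, red), "depth" (480x640 float32, m along the optical axis (not along the pixel's ray), 0 where there is no reading), "K" (3x3 intrinsics, pixels), "distortion" ([k1, k2, p1, p2, k3] as OpenCV has them; the pictures are not rectified), "R" (3x3) and "t" (3): a world point X has camera coordinates R X + t. Camera axes: x right, y down, z forward; pixel columns grow to the right and rows downward; lengths in m; the calibration is good to about 2 mm. A picture is of the moment at which its call begins.
- env.job_done(): hands the job in, once; it reports no verdict.
Trained networks look in the newest picture that a camera, given by its name, has taken for a name from the list of things; names that differ only in an ending like _2 or _b are one class to them, and where a whole thing is asked for, a point or a joint stands for the part that bears it (a point fixed in the world has none). Each returns a list of dicts, best first, with "p" (0 to 1); they miss things now and then, are a little off and sometimes report something else, mostly with a low value. They report only what shows in the picture. A call takes as long as a camera call. They do not tell look-alikes from the thing itself.
- viewer.boxes_of(camera, thing): "position" ([x, y, z] in m, in the coordinates of the camera as it stood for that picture, good to about 4 mm: the middle of the surface that is visible of it).
- viewer.regions_of(camera, thing): "mask" (480x640 bool, what is visible of it).
The state is a dict: "time_s": time; "joint_positions": joint angles; "joint_vel": joint speeds; "joint_efforts": joint torques, N m; "ee_pos": TCP position; "tcp_rot": TCP orientation; "ft_force": force on the tool from outside, world axes, zero at the start; "ft_torque": the same for the moment, N m; "opening": opening from 0.0 (shut) to 1.0 (fully open).
Only numpy, scipy, OpenCV 4.12 (cv2) and the standard library are available. Lean on these libraries where they do the work, as an engineer would, in place of code of your own. Each camera call takes 0.05 s, during which the arm holds its last target. There are 200 camera calls.

## Task

Lower the aluminium plate over the two pins of the heater until it lies flush (do not drop it), and let go of it. Then take the yellow contact probe and rest its tip gently on the red spot of the plate for half a second, then on the blue spot for half a second, and lay the probe back in its cradle. Leave the burner, the tube rack and the stack of dishes where they stand.

Things in the scene. Friction and masses are not known exactly. Their poses are not given: they have to be found in the camera images.
- heater: Beige heater fixed to the bench, 150 (x) x 190 (y) x 62 mm high, black panel on its -x side. On its flat dark top (110 x 160 mm) two brass pins stand at x = 0, y = -60 and +60 mm: diameter 10 mm, 16 mm high, the upper 7 mm tapered to 4 mm. Origin: centre of its underside, z up
- heater_top (a point): Centre of the heater's hot surface, midway between the pins, 62 mm above the bench; axes as the heater's. The plate's origin belongs here
- plate: Loose aluminium plate 100 (x) x 150 (y) x 12 mm, 0.45 kg, two 14 mm through holes at x = 0, y = -60 and +60 mm; black grip bar in the middle of its top, 14 mm thick (x), 70 mm long (y), from 12 to 40 mm above the underside. Starts flat on the bench. Origin: centre of its underside, z up. It fits the pins either way round
- plate_red (a point): Centre of the red spot, a flat disc of 22 mm diameter on the plate's top, at plate x = -28, y = +30, z = 12 mm
- plate_blue (a point): Centre of the blue spot, a flat disc of 22 mm diameter on the plate's top, at plate x = +28, y = -30, z = 12 mm
- probe: Right-angled probe, 0.17 kg, loose. Yellow 24 x 24 mm handle along x (-65 to 65 mm), grip at its dark middle; black cap to x = -85, black head 22 mm wide at x = 62 to 84, steel stem 14 mm thick down from the head. Origin: centre of the handle's underside, x towards the head, z up; handle spans z = 0 to 24
- probe_tip (a point): Underside of the probe's brass tip, a round foot of 12 mm diameter, at probe x = 73, y = 0, z = -58 mm. The tip is sprung: it gives 9 mm upward, with 1 N at first and 5 N at the end
- cradle: Grey cradle fixed to the bench, base 130 (x) x 80 x 12 mm. Two forked rests 12 mm thick at x = -45 and +45 carry the handle (along x) 75 mm above the bench in slots 29 mm wide, 12 mm deep; flared mouths reach 103 mm height. 78 mm between rests is open for fingers. Origin: underside centre; stored probe origin at 0, 0, 75 mm, tip free beyond +x end
- burner: Bystander: laboratory gas burner, unlit, 145 mm high on a round base of 84 mm diameter, loose. Origin: centre of its underside
- rack: Bystander: blue test-tube rack with capped tubes, 70 (x) x 180 (y) mm, 112 mm high, loose. Origin: centre of its underside
- dishes: Bystander: stack of four pink culture dishes, 94 mm diameter, 64 mm high, loose. Origin: centre of its underside
Mind the look-alikes: they are no part of the job. Of the things that look like the plate, take the one that is nearest to the robot's base at the start.

How it is judged:
By the outcome, as a careful person would: the job done as asked, in the order asked, and still so for the second after the job is handed in, with the robot touching nothing.
It also fails if it takes over 64 s, if anything falls off the work surface, if the arm or the gripper's body presses on something with over 40 N, if the wrist force passes 120 N, or if a joint passes its speed limit or range.

## Working session

There is one attempt and no reset: what is moved stays moved. The work goes in short steps, Python scripts to look and compute and a tool call to move; the robot and the scene stay as the last step left them, time stands still between calls to the robot, and variables do not carry over. Pictures are saved under pics/ and viewed, about 8 in all and at most 12, crops included, and the job is handed in when it is done.

Besides the shell and the picture viewer there is one more tool, called after "Emit:" by a JSON object that holds its "api" and its "payload". servo_tool: Moves the arm, as the interface text tells. Its arguments: {"type":"object","properties":{"moves":{"type":"string"},"grip_force":{"type":"number"}},"required":["moves"]}

```bash
mkdir -p pics; ls; cat > h.py <<'E'
import numpy as np, cv2
from bench import status, viewer, env
def cam(n,save=None):
    c=viewer.camera(n)
    if save: cv2.imwrite('pics/'+save,c['img'])
    return c
def w(c,p): return c['R'].T@(np.array(p)-c['t'])
def cloud(c,mask):
    v,u=np.nonzero(mask&(c['depth']>0)); z=c['depth'][v,u]
    xy=cv2.undistortPoints(np.c_[u,v].astype(float)[:,None],np.array(c['K']),np.array(c['distortion']))[:,0]
    P=np.c_[xy*z[:,None],z]; return (P-c['t'])@c['R']
E
python3 - <<'E'
from h import *
np.set_printoptions(precision=4,suppress=True)
print(status.read_state())
for n in ['top','scene']:
    c=cam(n,n+'0.png')
    print(n,c['R'].tolist(),c['t'])
    for t in ['heater','plate','plate_red','plate_blue','probe','probe_tip','cradle','burner','rack','dishes']:
        print(t,[(round(d['p'],2),w(c,d['position']).round(3).tolist()) for d in viewer.boxes_of(n,t)])
a=cv2.imread('pics/top0.png');
E
```

```text
pics
{'time_s': 0.0, 'joint_positions': array([-1.2333,  0.0528,  1.4018, -0.    ,  1.6886, -0.0703]), 'joint_vel': array([-0.001 , -0.0003, -0.0005, -0.0002,  0.0011, -0.0011]), 'joint_efforts': array([  0.0005, -38.1666, -36.019 ,  -0.    ,   0.0061,   0.    ]), 'ee_pos': array([ 0.2081, -0.4816,  0.2051]), 'tcp_rot': array([[-0.0005,  0.3966, -0.918 ],
       [ 0.0015, -0.918 , -0.3966],
       [-1.    , -0.0016, -0.0001]]), 'ft_force': array([-0.4044,  0.4834, -0.1204]), 'ft_torque': array([0.0303, 0.0105, 0.0158]), 'opening': 0.9962671145472051}
top [[0.014270185594711214, -0.9998981727413262, 7.714693425091386e-05], [-0.9947820499633385, -0.014204965022207777, -0.1010291643014815], [0.10101997264813717, 0.0013649605396582032, -0.9948834615214464]] [-0.0626  0.608   1.4022]
heater [(0.74, [0.523, 0.025, 0.061])]
plate [(0.98, [0.645, -0.448, 0.013]), (0.72, [0.509, -0.292, 0.013])]
plate_red [(0.94, [0.512, -0.291, 0.011]), (0.63, [0.65, -0.446, 0.01]), (0.24, [0.755, -0.182, 0.007])]
plate_blue [(0.91, [0.65, -0.453, 0.011]), (0.59, [0.508, -0.294, 0.012])]
probe [(0.58, [0.526
[... 294 characters left out ...]
011513041816210493], [0.5558688374619613, -0.07504242431809603, -0.8278758784329633], [-0.8175145166088759, 0.13107644852057904, -0.5607931702303334]] [-0.0244 -0.2694  1.7778]
heater [(0.86, [0.566, 0.011, 0.055])]
plate [(0.92, [0.665, -0.452, 0.007]), (0.7, [0.522, -0.296, 0.009])]
plate_red [(0.92, [0.663, -0.453, 0.012]), (0.61, [0.52, -0.297, 0.007])]
plate_blue [(0.97, [0.524, -0.3, 0.009]), (0.62, [0.668, -0.453, 0.009])]
probe [(0.94, [0.562, 0.262, 0.095])]
probe_tip [(0.39, [0.526, -0.295, 0.006]), (0.29, [0.768, -0.193, 0.011])]
cradle [(0.85, [0.557, 0.251, 0.026])]
burner [(0.92, [0.767, -0.192, 0.01])]
rack [(0.79, [0.754, 0.015, 0.073])]
dishes [(0.85, [0.758, 0.184, 0.061])]
```

View pics/top0.png

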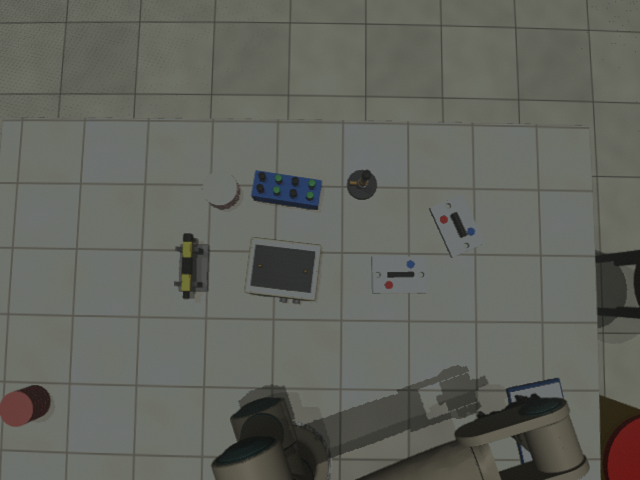

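View pics/scene0.png

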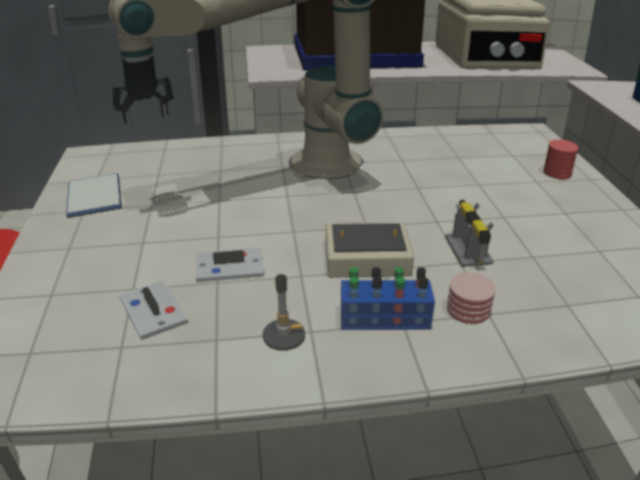

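```bash
python3 - <<'E'
from h import *
np.set_printoptions(precision=4,suppress=True)
c=cam('top')
for t,lo,hi in [('plate',.007,.02),('plate',.03,.05),('heater',.055,.07),('probe',.085,.11),('cradle',.09,.11),('cradle',.005,.02)]:
    for r in viewer.regions_of('top',t):
        P=cloud(c,r['mask']); P=P[(P[:,2]>lo)&(P[:,2]<hi)]
        if len(P)<20: continue
        (x,y),s,a=cv2.minAreaRect(P[:,:2].astype(np.float32))
        print(t,lo,round(r['p'],2),len(P),'c',round(x,4),round(y,4),'s',np.round(s,3),'a',round(a,1),'z',np.median(P[:,2]).round(4))
E
```

```text
plate 0.007 0.93 1514 c 0.648 -0.4519 s [0.151 0.104] a 24.0 z 0.0108
plate 0.007 0.67 1578 c 0.5114 -0.2918 s [0.098 0.152] a 0.7 z 0.0111
plate 0.03 0.93 147 c 0.648 -0.4515 s [0.07  0.017] a 21.2 z 0.0372
plate 0.03 0.67 130 c 0.5103 -0.2912 s [0.011 0.069] a 0.6 z 0.0388
heater 0.055 0.72 3106 c 0.5201 0.0252 s [0.186 0.148] a 84.0 z 0.0603
probe 0.085 0.85 621 c 0.5216 0.2713 s [0.166 0.026] a 0.6 z 0.0977
probe 0.085 0.43 90 c 0.5207 0.2707 s [0.057 0.101] a 89.1 z 0.096
cradle 0.09 0.94 89 c 0.5225 0.2722 s [0.06  0.105] a 89.1 z 0.098
cradle 0.005 0.94 686 c 0.5214 0.2717 s [0.081 0.129] a 89.4 z 0.0114
```

Emit:
{"api": "servo_tool", "payload": {"moves": "0.4 0.25 0.06 0 0 1 1;0.4 0.25 0.06 0 0 1 1;0.4 0.25 0.06 0 0 1 1;0.4 0.25 0.06 0 0 1 1;0.4 0.25 0.06 0 0 1 1;0.4 0.25 0.06 0 0 1 1;0.4 0.25 0.06 0 0 1 1"}}

```text
time_s: 2.33
ee_pos: [0.5103, -0.2924, 0.2508]
tcp_rot: [[0.0, 0.931, -0.365], [0.0, -0.365, -0.931], [-1.0, 0.0, -0.0]]
ft_force: [-0.6, -0.4, 0.6]
opening: 1.0
```

Emit:
{"api": "servo_tool", "payload": {"moves": "0 0 0 0 0 0.494 1;0 0 0 0 0 0.494 1;0 0 0 0 0 0.494 1;0 0 0 0 0 0.494 1"}}

```text
time_s: 2.82
ee_pos: [0.5078, -0.2949, 0.2509]
tcp_rot: [[-0.0, 1.0, 0.006], [-0.0, 0.006, -1.0], [-1.0, -0.0, 0.0]]
ft_force: [0.3, 0.7, 0.7]
opening: 1.005
```

```bash
python3 - <<'E'
from h import *
np.set_printoptions(precision=4,suppress=True)
c=cam('wrist','w1.png')
s=status.read_state(); print(s['ee_pos'],s['tcp_rot'],s['joint_positions'],s['time_s'])
for r in viewer.regions_of('wrist','plate'):
  for lo,hi in [(.007,.02),(.03,.05)]:
    P=cloud(c,r['mask']); P=P[(P[:,2]>lo)&(P[:,2]<hi)]
    if len(P)<20: continue
    print(lo,r['p'],len(P),cv2.minAreaRect(P[:,:2].astype(np.float32)),np.median(P[:,2]))
for n in ['plate_red','plate_blue']:
    print(n,[(round(d['p'],2),w(c,d['position']).round(4).tolist()) for d in viewer.boxes_of('wrist',n)])
E
```

```text
[ 0.5079 -0.2948  0.2509] [[ 0.      1.      0.0069]
 [-0.0001  0.0069 -1.    ]
 [-1.      0.      0.0001]] [-0.5887  0.2246  1.1229 -0.      1.794  -0.5957] 2.875
0.007 0.83 6050 ((0.6522446274757385, -0.454031765460968), (0.14993438124656677, 0.1020551547408104), 24.019607543945312) 0.0124011198764335
0.03 0.83 362 ((0.6518365144729614, -0.45307520031929016), (0.06958232820034027, 0.015106531791388988), 22.633100509643555) 0.0394021427437829
0.007 0.76 10128 ((0.5145078897476196, -0.2940398156642914), (0.10011574625968933, 0.15047019720077515), 0.9396260380744934) 0.012372700775274486
0.03 0.76 808 ((0.5141115188598633, -0.29345428943634033), (0.013248316943645477, 0.06931768357753754), 0.8420461416244507) 0.04003867780447289
plate_red [(0.88, [0.6408, -0.4366, 0.011]), (0.56, [0.5189, -0.2886, 0.0112])]
plate_blue [(0.84, [0.5104, -0.2842, 0.0095]), (0.55, [0.6434, -0.4381, 0.0124])]
```

View pics/w1.png

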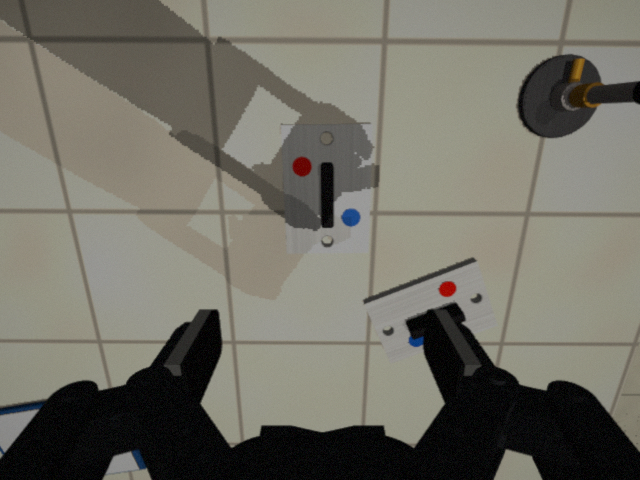

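Emit:
{"api": "servo_tool", "payload": {"moves": "0.0084 0.0013 -0.24 0 0 0.01 1;0.0084 0.0013 -0.24 0 0 0.01 1;0.0084 0.0013 -0.24 0 0 0.01 1;0.0084 0.0013 -0.26 0 0 0.01 0.5;0.0084 0.0013 -0.28 0 0 0.01 0;0.0084 0.0013 -0.3 0 0 0.01 0;0.0084 0.0013 -0.3 0 0 0.01 0", "grip_force": 60}}

```text
time_s: 3.9
ee_pos: [0.5145, -0.2935, 0.0258]
tcp_rot: [[-0.0, 1.0, 0.018], [0.0, 0.018, -1.0], [-1.0, -0.0, -0.0]]
ft_force: [-0.6, 0.2, 0.6]
opening: 0.498
```

Emit:
{"api": "servo_tool", "payload": {"moves": "0 0 0 0 0 0 -1;0 0 0 0 0 0 -1;0 0 0 0 0 0 -1;0 0 0 0 0 0 -1;0 0 0 0 0 0 -1"}}

```text
time_s: 4.53
ee_pos: [0.5146, -0.2935, 0.026]
tcp_rot: [[0.0, 1.0, 0.018], [-0.0, 0.018, -1.0], [-1.0, 0.0, 0.0]]
ft_force: [-0.1, -0.7, -0.6]
opening: 0.0
```

```bash
python3 - <<'E'
from h import *
c=cam('wrist','w2.png'); s=status.read_state(); print(s['opening'],s['ft_force'],s['ee_pos'])
for r in viewer.regions_of('wrist','plate'):
  P=cloud(c,r['mask']); P=P[(P[:,2]>.007)&(P[:,2]<.02)]
  print(r['p'],len(P),cv2.minAreaRect(P[:,:2].astype(np.float32)))
E
```

```text
-0.0009172249374239238 [-0.44667458 -0.5817945   0.22609166] [ 0.51451544 -0.29348079  0.02592473]
0.79 3572 ((0.7022259831428528, -0.4060916602611542), (0.04144758731126785, 0.0908183604478836), 55.36658477783203)
0.63 33522 ((0.5138807892799377, -0.284620076417923), (0.10065548866987228, 0.1312771588563919), 0.9450265765190125)
```

View pics/w2.png

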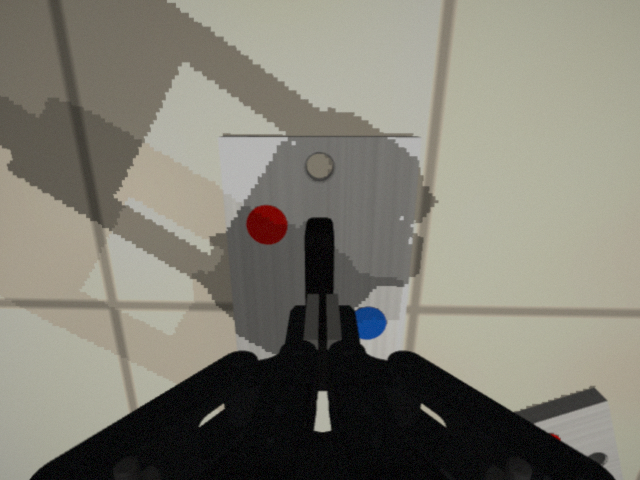

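Emit:
{"api": "servo_tool", "payload": {"moves": "0 0 0.02 0 0 0 -1;0 0 0.08 0 0 0 -1;0 0 0.16 0 0 0 -1;0 0 0.2 0 0 0 -1;0 0 0.2 0 0 0 -1"}}

```text
time_s: 5.25
ee_pos: [0.5158, -0.2943, 0.1804]
tcp_rot: [[0.006, 1.0, 0.018], [-0.004, 0.018, -1.0], [-1.0, 0.006, 0.004]]
ft_force: [-0.3, -0.6, -1.4]
opening: -0.003
```

```bash
python3 - <<'E'
from h import *
c=cam('wrist','w3.png'); s=status.read_state(); print(s['opening'],s['ft_force'],s['ee_pos'])
for r in viewer.regions_of('wrist','plate'):
  P=cloud(c,r['mask']); print(r['p'],len(P),np.percentile(P[:,2],[5,50,95]))
E
```

```text
0.0012839718845332633 [-0.259003    0.63296007 -0.03660794] [ 0.51493901 -0.29373217  0.1774924 ]
0.89 8410 [0.00472422 0.01247901 0.03896785]
0.73 15713 [0.01102514 0.01244886 0.03967571]
```

```bash
python3 - <<'E'
from h import *
np.set_printoptions(precision=4,suppress=True)
c=cam('wrist'); s=status.read_state(); e=s['ee_pos']
P=cloud(c,np.ones((480,640),bool)); Q=P-e
print(e,c['R']@e+c['t'])
k=(abs(Q[:,0])<.03)&(abs(Q[:,1])<.03)&(Q[:,2]>-.04)
Q=Q[k]; print(len(Q))
for z in np.arange(-.03,.06,.006):
    m=(Q[:,2]>=z)&(Q[:,2]<z+.006)
    if m.sum()>3: print(round(z,3),m.sum(),Q[m].min(0),Q[m].max(0))
E
```

```text
[ 0.514  -0.2931  0.1745] [-0.0012  0.024   0.1875]
29358
0.03 260 [-0.0109  0.0059  0.0303] [0.0137 0.0116 0.036 ]
0.036 453 [-0.0124  0.0058  0.0361] [0.0147 0.0118 0.042 ]
0.042 550 [-0.0124  0.0058  0.042 ] [0.0148 0.0117 0.048 ]
0.048 577 [-0.0125  0.0058  0.048 ] [0.0147 0.0119 0.054 ]
0.054 618 [-0.0125  0.0057  0.054 ] [0.0148 0.0119 0.06  ]
```

View pics/w3.png

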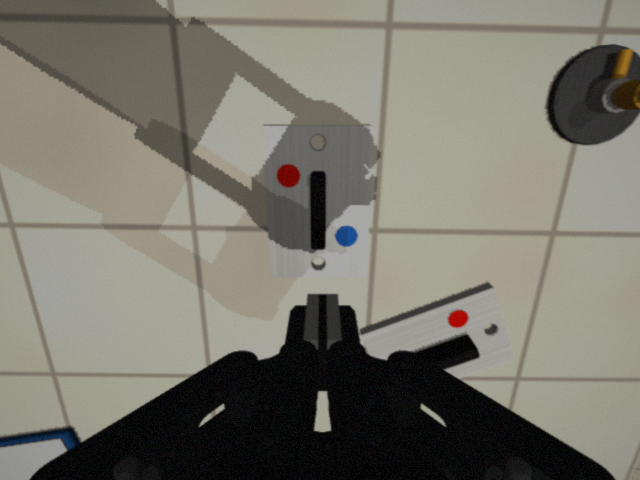

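Emit:
{"api": "servo_tool", "payload": {"moves": "0 0 -0.05 0 0 0 0;0 0 -0.1 0 0 0 0;0 0 -0.16 0 0 0 0;0 0 -0.2 0 0 0 0;0 0 -0.225 0 0 0 0;0 0 -0.225 0 0 0 0"}}

```text
time_s: 6.15
ee_pos: [0.5134, -0.2927, 0.0052]
tcp_rot: [[-0.003, 1.0, 0.018], [0.002, 0.018, -1.0], [-1.0, -0.003, -0.002]]
ft_force: [-0.7, -0.3, 0.1]
opening: 0.498
```

```bash
cat >> h.py <<'E'
def tips(c,e):
    P=cloud(c,np.ones((480,640),bool)); Q=P-e
    k=(abs(Q[:,0])<.06)&(Q[:,1]>-.02)&(Q[:,1]<.014)&(P[:,2]>.0)
    Q=Q[k]
    for z in np.arange(-.03,.06,.006):
        m=(Q[:,2]>=z)&(Q[:,2]<z+.006)
        if m.sum()>3: print(round(z,3),m.sum(),Q[m].min(0).round(4),Q[m].max(0).round(4))
E
python3 - <<'E'
from h import *
c=cam('wrist'); s=status.read_state(); e=s['ee_pos']; print(e,s['opening'],s['ft_force'],s['joint_positions'])
tips(c,e)
E
```

```text
[ 0.51441726 -0.29340446  0.00701626] 0.4984723500928674 [ 0.12431226 -0.46094555  0.55906862] [-5.80713056e-01  3.89776747e-01  1.41865297e+00  4.22934247e-05
  1.33389421e+00 -5.98986770e-01]
-0.012 807 [-0.06   -0.0199 -0.007 ] [ 0.06   0.014 -0.006]
-0.006 185 [-0.06  -0.02  -0.006] [ 0.06    0.0137 -0.0051]
-0.0 6742 [-0.0507 -0.02    0.0034] [0.0499 0.014  0.006 ]
0.006 1050 [-0.0499 -0.02    0.006 ] [0.0494 0.014  0.0075]
0.024 136 [-0.0282 -0.0181  0.0254] [0.0275 0.0125 0.03  ]
0.03 2629 [-0.034  -0.0199  0.03  ] [0.0336 0.014  0.036 ]
0.036 686 [-0.035  -0.0111  0.036 ] [0.0351 0.0128 0.042 ]
0.042 771 [-0.0351 -0.0105  0.042 ] [0.0349 0.0128 0.048 ]
0.048 832 [-0.0351 -0.0107  0.048 ] [0.0349 0.0129 0.054 ]
0.054 863 [-0.0351 -0.0109  0.054 ] [0.035  0.0132 0.06  ]
```

Emit:
{"api": "servo_tool", "payload": {"moves": "0 0 -0.015 0 0 0 0;0 0 -0.015 0 0 0 -1;0 0 -0.015 0 0 0 -1;0 0 -0.015 0 0 0 -1;0 0 -0.015 0 0 0 -1"}}

```text
time_s: 6.82
ee_pos: [0.5147, -0.2936, -0.0036]
tcp_rot: [[0.001, 1.0, 0.018], [-0.0, 0.018, -1.0], [-1.0, 0.001, 0.0]]
ft_force: [-0.0, 0.5, 2.2]
opening: 0.15
```

Emit:
{"api": "servo_tool", "payload": {"moves": "0 0 0.01 0 0 0 -1;0 0 0.02 0 0 0 -1;0 0 0.04 0 0 0 -1;0 0 0.04 0 0 0 -1"}}

```text
time_s: 7.32
ee_pos: [0.5156, -0.2942, 0.0281]
tcp_rot: [[0.003, 1.0, 0.018], [-0.002, 0.018, -1.0], [-1.0, 0.003, 0.002]]
ft_force: [-0.5, -0.2, -5.1]
opening: 0.148
```

```bash
python3 - <<'E'
from h import *
c=cam('wrist','w4.png'); s=status.read_state(); e=s['ee_pos']; print(e,s['opening'],s['ft_force'],s['ft_torque'])
tips(c,e)
E
```

```text
[ 0.51507667 -0.29384753  0.02701958] 0.14595272362647307 [-0.09455592 -0.91674348 -5.26293949] [ 0.04568303  0.0342616  -0.01312406]
0.012 7897 [-0.0489 -0.02    0.0148] [0.0519 0.014  0.018 ]
0.018 494 [-0.0477 -0.02    0.018 ] [0.0516 0.0137 0.0198]
0.024 17 [-0.0112  0.0097  0.0286] [0.0138 0.0108 0.03  ]
0.03 224 [-0.0177  0.0055  0.0301] [0.0197 0.0115 0.036 ]
0.036 425 [-0.0186  0.0058  0.036 ] [0.0211 0.0116 0.042 ]
0.042 2747 [-0.0188 -0.02    0.042 ] [0.0211 0.014  0.048 ]
0.048 644 [-0.0188 -0.0115  0.048 ] [0.0212 0.0117 0.054 ]
0.054 665 [-0.0187 -0.0108  0.054 ] [0.0211 0.0119 0.06  ]
```

Emit:
{"api": "servo_tool", "payload": {"moves": "0 0 0.06 0 0 0 -1;0 0 0.12 0 0 0 -1;0 0.03 0.18 0 0 0 -1;0 0.08 0.2 0 0 0 -1;0 0.14 0.2 0 0 0 -1;0 0.2 0.2 0 0 0 -1;0 0.22 0.2 0 0 0 -1;0 0.22 0.2 0 0 0 -1;0 0.22 0.2 0 0 0 -1"}}

```text
time_s: 8.5
ee_pos: [0.5144, -0.1295, 0.1757]
tcp_rot: [[-0.0, 1.0, 0.017], [-0.0, 0.017, -1.0], [-1.0, -0.0, 0.0]]
ft_force: [0.7, -0.8, -5.5]
opening: 0.146
```

```bash
python3 - <<'E'
from h import *
np.set_printoptions(precision=4,suppress=True)
c=cam('wrist','w5.png'); s=status.read_state(); e=s['ee_pos']; print(e,s['opening'],s['ft_force'])
P=cloud(c,np.ones((480,640),bool))
k=(P[:,2]>.052)&(P[:,2]<.066)&(P[:,1]>-.1)
print('heater',k.sum(),cv2.minAreaRect(P[k][:,:2].astype(np.float32)),np.median(P[k][:,2]))
k=(P[:,2]>.0695)&(P[:,2]<.09)&(P[:,1]>-.07)&(abs(P[:,0]-.52)<.06)
for sgn in (0,1):
    m=k&((P[:,1]>.03)==sgn); print('pin',m.sum(),P[m].mean(0) if m.any() else '',P[m].min(0) if m.any() else '',P[m].max(0) if m.any() else '')
k=(P[:,2]>.12)&(P[:,2]<.2)&(abs(P[:,0]-e[0])<.08)&(P[:,1]<-.04)
h=np.histogram(P[k][:,2],np.arange(.12,.22,.004)); print(h)
E
```

```text
[ 0.5145 -0.1296  0.1757] 0.14508560748939597 [ 0.5007 -0.1421 -5.0095]
heater 27747 ((0.6025465726852417, -0.01857428252696991), (0.10258109867572784, 0.31757426261901855), 87.521484375) 0.06208792587451568
pin 156 [ 0.5181 -0.0371  0.0751] [ 0.5136 -0.0415  0.0704] [ 0.5229 -0.0321  0.0796]
pin 0   
(array([    0,     0,     0,     0,     0,     0,     0,     0,     0,
           0,     0,     0,     0,     0,     4,   283,   145, 25761,
       13750,    98,     0,     0,     0,     0]), array([0.12 , 0.124, 0.128, 0.132, 0.136, 0.14 , 0.144, 0.148, 0.152,
       0.156, 0.16 , 0.164, 0.168, 0.172, 0.176, 0.18 , 0.184, 0.188,
       0.192, 0.196, 0.2  , 0.204, 0.208, 0.212, 0.216]))
```

View pics/w5.png

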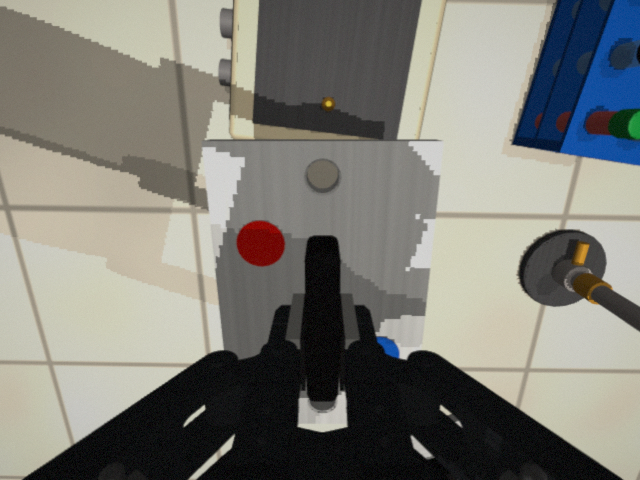

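Emit:
{"api": "servo_tool", "payload": {"moves": "0 0.06 0 0 0 0 -1;0 0.12 0 0 0 0 -1;0 0.12 0 0 0 0 -1;0 0.12 0 0 0 0 -1"}}

```text
time_s: 9.05
ee_pos: [0.5146, -0.0395, 0.1759]
tcp_rot: [[-0.0, 1.0, 0.017], [-0.001, 0.017, -1.0], [-1.0, -0.0, 0.001]]
ft_force: [-0.2, -0.1, -4.6]
opening: 0.148
```

```bash
python3 - <<'E'
from h import *
np.set_printoptions(precision=4,suppress=True)
c=cam('wrist','w6.png'); s=status.read_state(); e=s['ee_pos']; print(e,s['opening'],s['ft_force'],s['tcp_rot'][:,1])
P=cloud(c,np.ones((480,640),bool))
k=(P[:,2]>.0695)&(P[:,2]<.09)&(P[:,1]>.03)&(P[:,1]<.11)&(abs(P[:,0]-.52)<.04)
p=P[k]; print(len(p),p.mean(0),p.min(0),p.max(0)); t=p[p[:,2]>.0765]; print(len(t),t.mean(0))
# plate in hand
k=(P[:,2]>.18)&(P[:,2]<.202)&(abs(P[:,0]-e[0])<.08)&(P[:,1]<.06)&(P[:,1]>e[1]-.02)
p=P[k]; zt=np.median(p[:,2]); p=p[abs(p[:,2]-zt)<.006]
A=np.c_[p[:,:2]-e[:2],np.ones(len(p))]; print('plate top',zt,np.linalg.lstsq(A,p[:,2],rcond=None)[0])
print(cv2.minAreaRect(p[:,:2].astype(np.float32)), p.min(0),p.max(0))
for r in viewer.regions_of('wrist','plate_red'):
    q=cloud(c,r['mask']); print('mask',r['p'],len(q))
img=cv2.cvtColor(c['img'],cv2.COLOR_BGR2HSV)
red=((img[...,0]<8)|(img[...,0]>172))&(img[...,1]>150)&(img[...,2]>60)
q=cloud(c,red); q=q[abs(q[:,2]-zt)<.006]; print('red',len(q),cv2.minAreaRect(q[:,:2].astype(np.float32)))
# hole: heights well below plate inside
k=(abs(P[:,0]-e[0])<.02)&(P[:,1]>e[1]+.04)&(P[:,1]<e[1]+.072)&(P[:,2]<zt-.006)
print('hole',k.sum())
E
```

```text
[ 0.5146 -0.0397  0.1758] 0.14417399194665736 [-1.2172  0.0808 -4.7387] [ 0.9999  0.0167 -0.0001]
178 [0.5301 0.0818 0.075 ] [0.5257 0.0776 0.0699] [0.5348 0.0869 0.08  ]
62 [0.5305 0.0823 0.0779]
plate top 0.19188307217056996 [ 0.0003 -0.0017  0.1919]
((0.5152448415756226, -0.012709252536296844), (0.10091229528188705, 0.0955108255147934), 0.9915647506713867) [ 0.4642 -0.0597  0.186 ] [0.566  0.0359 0.1978]
mask 0.78 45175
mask 0.55 96
red 1687 ((0.4869295060634613, -0.010487538762390614), (0.021822016686201096, 0.021382370963692665), 79.09603118896484)
hole 755
```

Emit:
{"api": "servo_tool", "payload": {"moves": "0.012 0.0833 0 0 0 -0.15 -1;0.012 0.0833 0 0 0 -0.15 -1;0.012 0.0833 -0.06 0 0 -0.15 -1;0.012 0.0833 -0.12 0 0 -0.15 -1;0.012 0.0833 -0.12 0 0 -0.15 -1;0.012 0.0833 -0.12 0 0 -0.15 -1"}}

```text
time_s: 9.9
ee_pos: [0.5247, 0.0232, 0.0881]
tcp_rot: [[0.003, 0.995, -0.1], [-0.0, -0.1, -0.995], [-1.0, 0.003, -0.0]]
ft_force: [0.6, -0.6, -3.7]
opening: 0.143
```

```bash
python3 - <<'E'
from h import *
np.set_printoptions(precision=4,suppress=True)
c=cam('wrist','w7.png'); s=status.read_state(); e=s['ee_pos']; print(e,s['opening'],s['ft_force'],s['tcp_rot'][:,1])
P=cloud(c,np.ones((480,640),bool))
k=(P[:,2]>.09)&(P[:,2]<.112)&(abs(P[:,0]-e[0])<.08)&(P[:,1]<.12)&(P[:,1]>e[1]-.02)
p=P[k]; zt=np.median(p[:,2]); p=p[abs(p[:,2]-zt)<.004]
print('plate top',zt); print(cv2.minAreaRect(p[:,:2].astype(np.float32)))
img=cv2.cvtColor(c['img'],cv2.COLOR_BGR2HSV)
red=((img[...,0]<8)|(img[...,0]>172))&(img[...,1]>150)&(img[...,2]>60)
q=cloud(c,red); q=q[abs(q[:,2]-zt)<.006]; print('red',len(q),q[:,:2].mean(0))
cv2.imwrite('pics/w7c.png',cv2.resize(c['img'][60:300,160:480],None,fx=2.5,fy=2.5))
E
```

```text
[0.5252 0.0234 0.0887] 0.14737389657395933 [ 0.4897 -0.2319 -3.9628] [ 0.995  -0.1001  0.0045]
plate top 0.10414568634292837
((0.5280992388725281, 0.048054780811071396), (0.09926880896091461, 0.10078029334545135), 84.41543579101562)
red 1692 [0.5006 0.0554]
```

View pics/w7c.png

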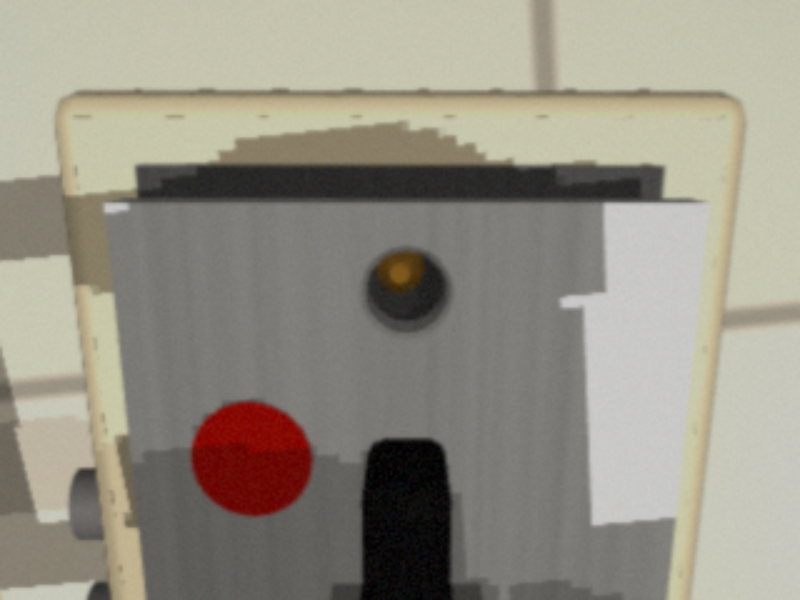

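Emit:
{"api": "servo_tool", "payload": {"moves": "0 0 0 0 0 0 -1;0 0 0 0 0 0 -1;0 0 0 0 0 0 -1"}}

```text
time_s: 10.32
ee_pos: [0.5237, 0.024, 0.0864]
tcp_rot: [[0.001, 0.995, -0.099], [-0.0, -0.099, -0.995], [-1.0, 0.001, -0.0]]
ft_force: [-0.7, 0.6, -5.5]
opening: 0.146
```

```bash
cat > m.py <<'E'
from h import *
np.set_printoptions(precision=4,suppress=True)
c=cam('wrist'); s=status.read_state(); e=s['ee_pos']; print(s['time_s'],e,s['opening'],s['ft_force'],s['tcp_rot'][:,1])
P=cloud(c,np.ones((480,640),bool))
k=(abs(P[:,0]-e[0])<.045)&(P[:,1]<e[1]+.07)&(P[:,1]>e[1]+.04)&(P[:,2]>e[2]+.005)&(P[:,2]<e[2]+.025)
zt=np.median(P[k][:,2]); print('top',zt)
img=cv2.cvtColor(c['img'],cv2.COLOR_BGR2HSV)
red=((img[...,0]<8)|(img[...,0]>172))&(img[...,1]>150)&(img[...,2]>60)
q=cloud(c,red); q=q[abs(q[:,2]-zt)<.006]; 
y=s['tcp_rot'][:,1]; a=np.arctan2(y[1],y[0]); R=np.array([[np.cos(a),-np.sin(a)],[np.sin(a),np.cos(a)]])
print('red',q[:,:2].mean(0),'centre',q[:,:2].mean(0)-R@[-.028,.03],'yaw',np.degrees(a))
k=(abs(P[:,0]-e[0]-.006)<.015)&(P[:,1]<.1)&(P[:,1]>.065)&(P[:,2]<zt-.014)&(P[:,2]>.069)
if k.any(): print('pin',k.sum(),P[k].mean(0))
E
python3 m.py
```

```text
10.375 [0.5236 0.024  0.0862] 0.15001995180847413 [-0.0892 -0.0675 -5.8627] [ 0.9951 -0.0993  0.0005]
top 0.1024207453537548
red [0.4996 0.0562] centre [0.5245 0.0235] yaw -5.7005263016330625
pin 285 [0.5304 0.0826 0.0752]
```

Emit:
{"api": "servo_tool", "payload": {"moves": "0 -0.001 -0.006 0 0 0 -1;0 -0.001 -0.012 0 0 0 -1;0 -0.001 -0.018 0 0 0 -1;0 -0.001 -0.024 0 0 0 -1;0 -0.001 -0.03 0 0 0 -1;0 -0.001 -0.034 0 0 0 -1;0 -0.001 -0.035 0 0 0 -1;0 -0.001 -0.035 0 0 0 -1;0 -0.001 -0.035 0 0 0 -1"}}

```text
time_s: 11.5
ee_pos: [0.5237, 0.0232, 0.0599]
tcp_rot: [[0.0, 0.995, -0.099], [-0.0, -0.099, -0.995], [-1.0, 0.0, -0.0]]
ft_force: [-1.3, -0.1, -6.0]
opening: 0.148
```

```bash
python3 m.py
```

```text
11.55 [0.5237 0.0232 0.0599] 0.14462185999338031 [ 0.1006  0.2637 -4.7757] [ 0.9951 -0.0994  0.0005]
top 0.07591786779913376
red [0.4995 0.0554] centre [0.5244 0.0228] yaw -5.702626510112338
```

Emit:
{"api": "servo_tool", "payload": {"moves": "0 0 -0.001 0 0 0 -1;0 0 -0.0015 0 0 0 -1;0 0 -0.002 0 0 0 -1;0 0 -0.002 0 0 0 -1"}}

```text
time_s: 12.05
ee_pos: [0.5236, 0.0232, 0.0584]
tcp_rot: [[0.0, 0.995, -0.099], [-0.0, -0.099, -0.995], [-1.0, 0.0, 0.0]]
ft_force: [-0.8, -0.7, -1.8]
opening: 0.145
```

Emit:
{"api": "servo_tool", "payload": {"moves": "0 0 -0.0005 0 0 0 -1;0 0 -0.0005 0 0 0 -1;0 0 -0.0005 0 0 0 -1"}}

```text
time_s: 12.42
ee_pos: [0.5237, 0.0232, 0.0584]
tcp_rot: [[0.001, 0.995, -0.099], [-0.0, -0.099, -0.995], [-1.0, 0.001, -0.0]]
ft_force: [-5.1, 1.4, 2.6]
opening: 0.145
```

Emit:
{"api": "servo_tool", "payload": {"moves": "0 0 0 0 0 0 -0.4;0 0 0 0 0 0 0;0 0 0 0 0 0 0;0 0 0 0 0 0 0;0 0 0.04 0 0 0 0;0 0 0.1 0 0 0 0;0 0 0.16 0 0 0 0;0 0 0.2 0 0 0 0;0 0 0.2 0 0 0 0;0 0 0.2 0 0 0 0"}}

```text
time_s: 13.68
ee_pos: [0.5231, 0.0233, 0.2064]
tcp_rot: [[-0.002, 0.995, -0.099], [0.0, -0.099, -0.995], [-1.0, -0.002, 0.0]]
ft_force: [-0.3, -0.4, -0.3]
opening: 0.497
```

```bash
cat > p.py <<'E'
from h import *
np.set_printoptions(precision=4,suppress=True)
c=cam('wrist','w8.png'); s=status.read_state(); e=s['ee_pos']; print(s['time_s'],e,s['opening'],s['ft_force'],s['joint_positions'])
r=max(viewer.regions_of('wrist','plate'),key=lambda r:r['p']); P=cloud(c,r['mask'])
p=P[(P[:,2]>.066)&(P[:,2]<.082)]
(x,y),sz,a=cv2.minAreaRect(p[:,:2].astype(np.float32)); print('plate',x,y,sz,a,np.median(p[:,2]))
A=np.c_[p[:,:2]-[x,y],np.ones(len(p))]; print('plane',np.linalg.lstsq(A,p[:,2],rcond=None)[0])
P=cloud(c,np.ones((480,640),bool)); v=(c['depth']>0)
img=cv2.cvtColor(c['img'],cv2.COLOR_BGR2HSV); hu=img[...,0]; sv=(img[...,1]>140)&(img[...,2]>60)
for n,m in [('red',((hu<8)|(hu>172))&sv),('blue',(hu>100)&(hu<125)&sv)]:
    q=cloud(c,m); q=q[(abs(q[:,2]-.074)<.006)&(np.hypot(q[:,0]-x,q[:,1]-y)<.06)]; print(n,len(q),np.median(q,0), (q.min(0)+q.max(0))/2)
E
python3 p.py
```

```text
13.725 [0.5229 0.0233 0.206 ] 0.49759653094574396 [-0.441   0.9298  0.3527] [-0.0261  0.0501  1.4028 -0.      1.6915  0.0735]
plate 0.0 0.0 (0.0, 0.0) 0.0 nan
plane [0. 0. 0.]
  return _methods._mean(a, axis=axis, dtype=dtype,
  ret = ret.dtype.type(ret / rcount)
  ret = um.true_divide(
Traceback (most recent call last):
  File "p.py", line 11, in <module>
    q=cloud(c,m); q=q[(abs(q[:,2]-.074)<.006)&(np.hypot(q[:,0]-x,q[:,1]-y)<.06)]; print(n,len(q),np.median(q,0), (q.min(0)+q.max(0))/2)
                                                                                                                  ~~~~~^^^
ValueError: zero-size array to reduction operation minimum which has no identity
```

```bash
sed -i '/^r=max/d; s/^p=P\[.*/P=cloud(c,np.ones((480,640),bool)); p=P[(P[:,2]>.068)\&(P[:,2]<.079)\&(np.hypot(P[:,0]-.5243,P[:,1]-.0226)<.1)]/' p.py; python3 p.py
```

```text
13.825 [0.5229 0.0233 0.2061] 0.4992627809155346 [0.2559 0.442  0.5332] [-0.0261  0.0502  1.4024 -0.      1.6917  0.0734]
plate 0.5248854160308838 0.022529564797878265 (0.15064717829227448, 0.10039498656988144) 84.291015625 0.07436878095192193
plane [ 0.0008 -0.0002  0.0743]
red 504 [0.4998 0.0555 0.0749] [0.4998 0.0554 0.0749]
blue 393 [ 0.5494 -0.0097  0.0751] [ 0.5497 -0.0097  0.075 ]
```

View pics/w8.png

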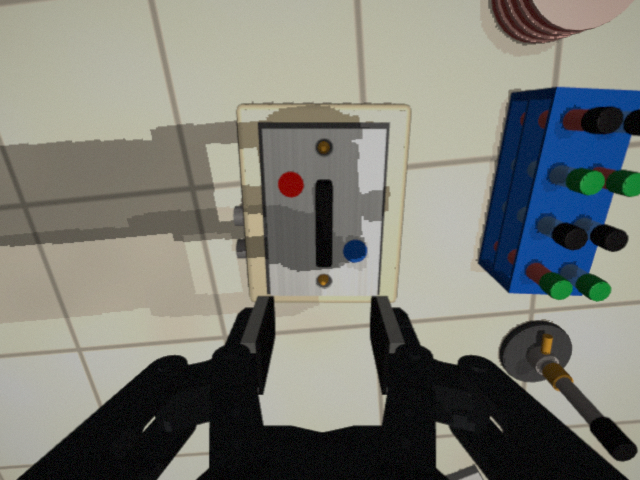

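Emit:
{"api": "servo_tool", "payload": {"moves": "0 0 0.06 0 0 -0.2 0;-0.05 0.06 0.06 0 0 -0.5 0;-0.11 0.15 0.06 0 0 -0.8 0;-0.11 0.25 0.06 0 0 -1 0;-0.11 0.33 0.06 0 0 -1 0;-0.11 0.33 0.06 0 0 -1 0;-0.11 0.33 0.06 0 0 -1 0"}}

```text
time_s: 14.7
ee_pos: [0.4401, 0.2728, 0.2513]
tcp_rot: [[-0.002, 0.636, -0.771], [-0.001, -0.771, -0.636], [-1.0, -0.001, 0.002]]
ft_force: [0.0, 0.1, 0.6]
opening: 0.498
```

Emit:
{"api": "servo_tool", "payload": {"moves": "0 0 0 0 0 -0.873 0.6;0 0 0 0 0 -0.873 0.6;0 0 0 0 0 -0.873 0.6;0 0 0 0 0 -0.873 0.6;0 0 0 0 0 -0.873 0.6;0 0 0 0 0 -0.873 0.6"}}

```text
time_s: 15.45
ee_pos: [0.4411, 0.2702, 0.2525]
tcp_rot: [[-0.0, 0.002, -1.0], [-0.0, -1.0, -0.002], [-1.0, 0.0, 0.0]]
ft_force: [-0.2, 0.9, 0.2]
opening: 0.8
```

```bash
python3 - <<'E'
from h import *
np.set_printoptions(precision=4,suppress=True)
c=cam('wrist','w9.png'); s=status.read_state(); e=s['ee_pos']; print(s['time_s'],e,s['opening'],s['ft_force'],s['tcp_rot'][:,1],s['joint_positions'])
P=cloud(c,np.ones((480,640),bool))
k=(abs(P[:,1]-.272)<.06)&(P[:,0]>.4)&(P[:,0]<.65)&(P[:,2]>.093)&(P[:,2]<.11)
p=P[k]; print('upper',cv2.minAreaRect(p[:,:2].astype(np.float32)),np.median(p[:,2]))
img=cv2.cvtColor(c['img'],cv2.COLOR_BGR2HSV); m=(img[...,0]>20)&(img[...,0]<35)&(img[...,1]>120)&(img[...,2]>60)
q=cloud(c,m); q=q[(q[:,2]>.094)&(abs(q[:,1]-.272)<.05)]; print('yellow',len(q),cv2.minAreaRect(q[:,:2].astype(np.float32)),np.median(q,0),q.min(0),q.max(0))
E
```

```text
15.5 [0.4411 0.2703 0.2526] 0.7949056281089483 [0.4052 1.1107 0.4099] [ 0.0016 -1.      0.0003] [ 0.4785  0.0246  1.337  -0.0002  1.7805  2.0477]
upper ((0.5257367491722107, 0.2698235511779785), (0.16773688793182373, 0.059556957334280014), 0.4703853726387024) 0.09933714405972013
yellow 2841 ((0.5255368947982788, 0.2698178291320801), (0.12827390432357788, 0.023881487548351288), 0.35446736216545105) [0.5518 0.2704 0.0991] [0.4614 0.2581 0.0943] [0.5896 0.2821 0.1023]
```

View pics/w9.png

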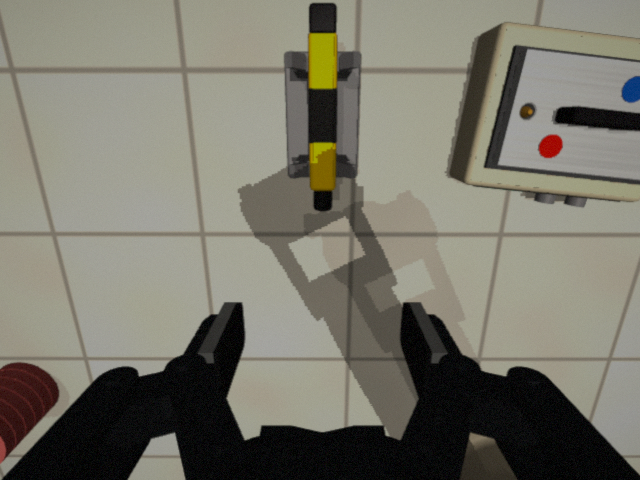

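Emit:
{"api": "servo_tool", "payload": {"moves": "0.06 0 -0.05 0 0 0.007 0.4;0.114 0 -0.11 0 0 0.007 0.4;0.114 -0.0007 -0.17 0 0 0.007 0.4;0.114 -0.0007 -0.22 0 0 0.007 0.4;0.114 -0.0007 -0.26 0 0 0.007 0.4;0.114 -0.0007 -0.283 0 0 0.007 0.4;0.114 -0.0007 -0.283 0 0 0.007 0.4;0.114 -0.0007 -0.283 0 0 0.007 0.4", "grip_force": 90}}

```text
time_s: 16.5
ee_pos: [0.5274, 0.2706, 0.0422]
tcp_rot: [[0.002, 0.006, -1.0], [0.001, -1.0, -0.006], [-1.0, -0.001, -0.002]]
ft_force: [-0.4, 0.2, 1.1]
opening: 0.701
```

```bash
python3 - <<'E'
from h import *
np.set_printoptions(precision=4,suppress=True)
c=cam('wrist','w10.png'); s=status.read_state(); e=s['ee_pos']; print(s['time_s'],e,s['opening'],s['ft_force'])
P=cloud(c,np.ones((480,640),bool)); Q=P-e
for sg in (-1,1):
    k=(Q[:,1]*sg>.018)&(Q[:,1]*sg<.05)&(abs(Q[:,0])<.02)&(P[:,2]>.045)&(P[:,2]<.2); q=Q[k]
    print(sg,k.sum(),'lowest',np.percentile(q[:,2],1),'inner y',np.percentile(q[:,1]*sg,1)*sg,'x',q[:,0].min(),q[:,0].max())
E
```

```text
16.55 [0.5275 0.2706 0.0424] 0.6979686911826145 [ 0.6768  0.6744 -0.5795]
-1 10938 lowest 0.035030928126538165 inner y -0.01840148651458703 x -0.011223807616938641 0.019676297613114624
1 11083 lowest 0.03502908900755117 inner y 0.01841347714209726 x -0.01278373645084796 0.019422599486950798
```

Emit:
{"api": "servo_tool", "payload": {"moves": "0 -0.0007 -0.0067 0 0 0 0.4;0 -0.0007 -0.0067 0 0 0 0;0 -0.0007 -0.0067 0 0 0 -1;0 -0.0007 -0.0067 0 0 0 -1;0 -0.0007 -0.0067 0 0 0 -1;0 -0.0007 -0.0067 0 0 0 -1"}}

```text
time_s: 17.3
ee_pos: [0.5267, 0.2698, 0.0358]
tcp_rot: [[0.0, 0.006, -1.0], [0.0, -1.0, -0.006], [-1.0, -0.0, -0.0]]
ft_force: [0.4, 0.7, 3.1]
opening: 0.269
```

Emit:
{"api": "servo_tool", "payload": {"moves": "0 0 0.015 0 0 0 -1;0 0 0.04 0 0 0 -1;0 0 0.08 0 0 0 -1;0 0 0.14 0 0 0 -1;0 0 0.18 0 0 0 -1;0 0 0.18 0 0 0 -1;0 0 0.18 0 0 0 -1;0 0 0.18 0 0 0 -1"}}

```text
time_s: 18.3
ee_pos: [0.5257, 0.2693, 0.1684]
tcp_rot: [[-0.003, 0.006, -1.0], [-0.002, -1.0, -0.006], [-1.0, 0.001, 0.003]]
ft_force: [0.2, -0.3, -1.9]
opening: 0.272
```

```bash
python3 - <<'E'
from h import *
np.set_printoptions(precision=4,suppress=True)
c=cam('wrist','w11.png'); s=status.read_state(); e=s['ee_pos']; print(s['time_s'],e,s['opening'],s['ft_force'],s['ft_torque'],s['tcp_rot'][:,1])
P=cloud(c,np.ones((480,640),bool)); Q=P-e
k=(abs(Q[:,1])<.03)&(Q[:,0]>-.03)&(Q[:,0]<.12)&(P[:,2]>.12)&(Q[:,2]<.09); q=Q[k]
print(k.sum())
for x in np.arange(.02,.11,.008):
    m=(q[:,0]>=x)&(q[:,0]<x+.008)
    if m.sum()>5: print(round(x,3),m.sum(),np.median(q[m],0),q[m].min(0),q[m].max(0))
for t in ['probe','probe_tip']:
    print(t,[(round(d['p'],2),(w(c,d['position'])-e).round(4).tolist()) for d in viewer.boxes_of('wrist',t)])
E
```

```text
18.35 [0.5259 0.2694 0.1687] 0.26780457099534155 [ 0.2816  0.3442 -1.3983] [ 0.0465 -0.0004  0.0464] [ 0.0056 -1.      0.0013]
29175
0.02 1496 [ 0.0239 -0.0001  0.063 ] [ 0.02   -0.0119  0.0589] [0.028  0.012  0.0651]
0.028 1582 [ 0.0321 -0.      0.063 ] [ 0.028  -0.012   0.0581] [0.036  0.0121 0.0648]
0.036 1663 [0.0401 0.     0.0629] [ 0.036  -0.0119  0.0587] [0.044  0.0121 0.0649]
0.044 1786 [0.0481 0.0001 0.0629] [ 0.044  -0.0118  0.0582] [0.052  0.0123 0.0648]
0.052 1923 [0.056  0.0001 0.0629] [ 0.052  -0.0118  0.0584] [0.06   0.0122 0.065 ]
0.06 1919 [0.0641 0.0002 0.0635] [ 0.06   -0.0117  0.0583] [0.068  0.0119 0.0662]
0.068 2088 [0.0721 0.0002 0.0639] [ 0.068  -0.0108  0.0601] [0.076  0.0112 0.0662]
0.076 2049 [0.0797 0.0003 0.0636] [ 0.076  -0.0108  0.0542] [0.0833 0.0113 0.0662]
probe [(0.57, [0.0402, 0.0029, 0.0597])]
probe_tip []
```

View pics/w11.png

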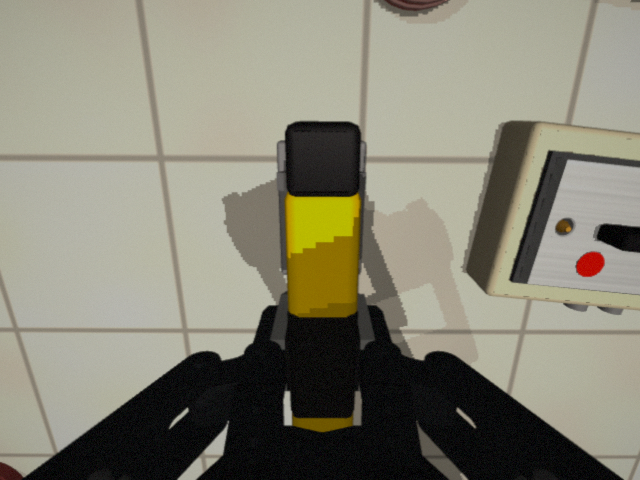

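Emit:
{"api": "servo_tool", "payload": {"moves": "-0.03 -0.07 0 0 0 0 -1;-0.07 -0.14 0 0 0 0 -1;-0.1 -0.2 0 0 0 0 -1;-0.132 -0.26 0 0 0 0 -1;-0.132 -0.286 -0.02 0 0 0 -1;-0.132 -0.286 -0.05 0 0 0 -1;-0.132 -0.286 -0.08 0 0 0 -1;-0.132 -0.286 -0.08 0 0 0 -1;-0.132 -0.286 -0.08 0 0 0 -1;-0.132 -0.286 -0.08 0 0 0 -1"}}

```text
time_s: 19.7
ee_pos: [0.4282, 0.0553, 0.1116]
tcp_rot: [[0.002, 0.006, -1.0], [-0.0, -1.0, -0.006], [-1.0, 0.0, -0.002]]
ft_force: [0.5, 0.9, -1.3]
opening: 0.265
```

```bash
cat > q.py <<'E'
from h import *
import sys
np.set_printoptions(precision=4,suppress=True)
c=cam('wrist',sys.argv[1]); s=status.read_state(); e=s['ee_pos']; print(s['time_s'],e,s['opening'],s['ft_force'],s['ft_torque'],s['tcp_rot'][:,1])
P=cloud(c,np.ones((480,640),bool)); Q=P-e
k=(abs(Q[:,1])<.008)&(Q[:,0]>.02)&(Q[:,0]<.058)&(abs(Q[:,2]-.063)<.012); q=Q[k]
print('handle',np.median(q,0),np.polyfit(q[:,0],q[:,2],1))
k=(abs(Q[:,1])<.008)&(Q[:,0]>.02)&(Q[:,0]<.1)&(abs(Q[:,2]-.063)<.014); print('head end',Q[k][:,0].max())
img=cv2.cvtColor(c['img'],cv2.COLOR_BGR2HSV); hu=img[...,0]; sv=(img[...,1]>140)&(img[...,2]>60)
for n,m in [('red',((hu<8)|(hu>172))&sv),('blue',(hu>100)&(hu<125)&sv)]:
    q=cloud(c,m); q=q[(abs(q[:,2]-.074)<.006)&(np.hypot(q[:,0]-.524,q[:,1]-.022)<.06)]
    if len(q)>5: print(n,len(q),q.min(0),q.max(0))
E
python3 q.py w12.png; python3 - <<'E'
from h import *
c=cam('scene'); 
X=status.read_state()['ee_pos']+[.0725,0,-.02]
for n,X in [('tip',X),('red',np.array([.4998,.0555,.074]))]:
    u=cv2.projectPoints(X[None],cv2.Rodrigues(np.array(c['R']))[0],np.array(c['t'],float),np.array(c['K']),np.array(c['distortion'],float))[0].ravel(); print(n,u)
x,y=u.astype(int); cv2.imwrite('pics/s12.png',cv2.resize(c['img'][y-60:y+60,x-80:x+80],None,fx=5,fy=5,interpolation=cv2.INTER_CUBIC))
E
```

```text
19.75 [0.4281 0.0553 0.1115] 0.26981559375124076 [-0.689  -0.0766 -2.1607] [0.055  0.0546 0.0309] [ 0.0058 -1.      0.    ]
handle [ 0.0404 -0.      0.0638] [0.0022 0.0637]
head end 0.08325463623493445
tip [381.77060199 218.11261388]
red [381.3908868  224.42907216]Traceback (most recent call last):
  File "q.py", line 11, in <module>
    q=cloud(c,m); q=q[(abs(q[:,2]-.074)<.006)&(np.hypot(q[:,0]-.524,q[:,1]-.022)<.06)]
  File "h.py", line 10, in cloud
    xy=cv2.undistortPoints(np.c_[u,v].astype(float)[:,None],np.array(c['K']),np.array(c['distortion']))[:,0]
       ~~~~~~~~~~~~~~~~~~~^^^^^^^^^^^^^^^^^^^^^^^^^^^^^^^^^^^^^^^^^^^^^^^^^^^^^^^^^^^^^^^^^^^^^^^^^^^^^
cv2.error: OpenCV(4.12.0) /io/opencv/modules/calib3d/src/undistort.dispatch.cpp:347: error: (-215:Assertion failed) CV_IS_MAT(_src) && CV_IS_MAT(_dst) && (_src->rows == 1 || _src->cols == 1) && (_dst->rows == 1 || _dst->cols == 1) && _src->cols + _src->rows - 1 == _dst->rows + _dst->cols - 1 && (CV_MAT_TYPE(_src->type) == CV_32FC2 || CV_MAT_TYPE(_src->type) == CV_64FC2) && (CV_MAT_TYPE(_dst->type) == CV_32FC2 || CV_MAT_TYPE(_dst->type) == CV_64FC2) in function 'cvUndistortPointsInternal'
```

View pics/s12.png

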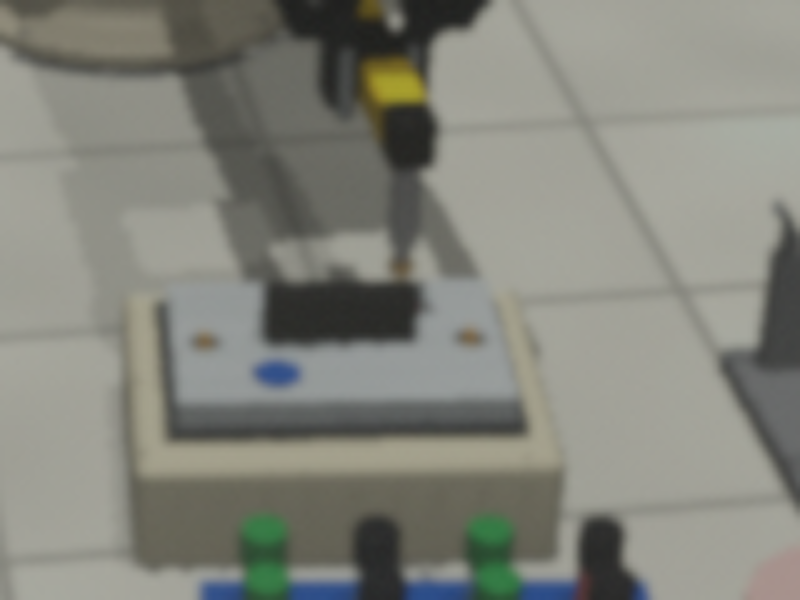

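Emit:
{"api": "servo_tool", "payload": {"moves": "-0.001 0 -0.006 0 0 0 -1;-0.001 0 -0.012 0 0 0 -1;-0.001 0 -0.018 0 0 0 -1;-0.001 0 -0.021 0 0 0 -1;-0.001 0 -0.023 0 0 0 -1;-0.001 0 -0.025 0 0 0 -1;-0.001 0 -0.027 0 0 0 -1;-0.001 0 -0.028 0 0 0 -1;-0.001 0 -0.028 0 0 0 -1"}}

```text
time_s: 20.92
ee_pos: [0.4269, 0.0552, 0.0897]
tcp_rot: [[0.0, 0.006, -1.0], [-0.0, -1.0, -0.006], [-1.0, 0.0, -0.0]]
ft_force: [-1.1, 0.2, -0.1]
opening: 0.276
```

Emit:
{"api": "servo_tool", "payload": {"moves": "0 0 0 0 0 0 -1"}}

```text
time_s: 21.05
ee_pos: [0.4269, 0.0552, 0.0897]
tcp_rot: [[0.0, 0.006, -1.0], [-0.0, -1.0, -0.006], [-1.0, 0.0, -0.0]]
ft_force: [-1.1, -1.1, 0.9]
opening: 0.27
```

Emit:
{"api": "servo_tool", "payload": {"moves": "0 0 0 0 0 0 -1"}}

```text
time_s: 21.18
ee_pos: [0.4269, 0.0552, 0.0896]
tcp_rot: [[0.0, 0.006, -1.0], [-0.0, -1.0, -0.006], [-1.0, 0.0, -0.0]]
ft_force: [0.8, 0.3, 0.6]
opening: 0.273
```

Emit:
{"api": "servo_tool", "payload": {"moves": "0 0 0 0 0 0 -1;0 0 0 0 0 0 -1;0 0 0 0 0 0 -1;0 0 0 0 0 0 -1;0 0 0 0 0 0 -1;0 0 0.02 0 0 0 -1;0 0 0.05 0 0 0 -1;0 0 0.075 0 0 0 -1;0.01 -0.01 0.08 0 0 0 -1;0.03 -0.04 0.08 0 0 0 -1;0.06 -0.08 0.08 0 0 0 -1;0.067 -0.087 0.08 0 0 0 -1;0.067 -0.087 0.06 0 0 0 -1;0.067 -0.087 0.03 0 0 0 -1;0.067 -0.087 0.025 0 0 0 -1;0.067 -0.087 0.025 0 0 0 -1;0.067 -0.087 0.025 0 0 0 -1"}}

```text
time_s: 23.3
ee_pos: [0.4774, -0.0099, 0.1091]
tcp_rot: [[0.001, 0.006, -1.0], [-0.0, -1.0, -0.006], [-1.0, 0.0, -0.001]]
ft_force: [1.0, 0.2, -1.4]
opening: 0.269
```

```bash
sed -i 's/q=cloud(c,m); q=q\[(abs/if not m.any(): continue\n    q=cloud(c,m); q=q[(abs/' q.py; python3 q.py w13.png
```

```text
23.35 [ 0.4775 -0.0099  0.1091] 0.27412244437143607 [-0.2001 -0.1514 -2.1343] [ 0.0484 -0.0134  0.0272] [ 0.006  -1.      0.0002]
handle [0.0405 0.     0.0636] [0.0001 0.0636]
head end 0.08316333154521266
red 999 [0.4893 0.0441 0.0728] [0.5104 0.0664 0.0767]
```

Emit:
{"api": "servo_tool", "payload": {"moves": "0 0 -0.006 0 0 0 -1;0 0 -0.012 0 0 0 -1;0 0 -0.017 0 0 0 -1;0 0 -0.02 0 0 0 -1;0 0 -0.022 0 0 0 -1;0 0 -0.024 0 0 0 -1;0 0 -0.0255 0 0 0 -1;0 0 -0.0255 0 0 0 -1;0 0 -0.0255 0 0 0 -1"}}

```text
time_s: 24.48
ee_pos: [0.4772, -0.0101, 0.0894]
tcp_rot: [[0.0, 0.006, -1.0], [-0.0, -1.0, -0.006], [-1.0, 0.0, -0.0]]
ft_force: [-1.0, 1.0, 0.8]
opening: 0.266
```

Emit:
{"api": "servo_tool", "payload": {"moves": "0 0 0 0 0 0 -1"}}

```text
time_s: 24.6
ee_pos: [0.4771, -0.0101, 0.0893]
tcp_rot: [[0.0, 0.006, -1.0], [-0.0, -1.0, -0.006], [-1.0, 0.0, -0.0]]
ft_force: [-0.6, -0.2, 1.5]
opening: 0.269
```

Emit:
{"api": "servo_tool", "payload": {"moves": "0 0 0 0 0 0 -1;0 0 0 0 0 0 -1"}}

```text
time_s: 24.85
ee_pos: [0.4771, -0.0101, 0.0892]
tcp_rot: [[0.0, 0.006, -1.0], [-0.0, -1.0, -0.006], [-1.0, 0.0, -0.0]]
ft_force: [0.4, 0.0, 1.2]
opening: 0.267
```

Emit:
{"api": "servo_tool", "payload": {"moves": "0 0 0 0 0 0 -1;0 0 0 0 0 0 -1;0 0 0 0 0 0 -1"}}

```text
time_s: 25.22
ee_pos: [0.4771, -0.01, 0.0892]
tcp_rot: [[0.0, 0.006, -1.0], [-0.0, -1.0, -0.006], [-1.0, 0.0, -0.0]]
ft_force: [-0.3, -0.9, 0.6]
opening: 0.268
```

Emit:
{"api": "servo_tool", "payload": {"moves": "0 0 0.02 0 0 0 -1;0 0 0.06 0 0 0 -1;0 0 0.1 0 0 0 -1;0.01 0.05 0.107 0 0 0 -1;0.03 0.11 0.107 0 0 0 -1;0.05 0.18 0.107 0 0 0 -1;0.066 0.25 0.107 0 0 0 -1;0.066 0.32 0.107 0 0 0 -1;0.066 0.373 0.107 0 0 0 -1;0.066 0.373 0.09 0 0 0 -1;0.066 0.373 0.05 0 0 0 -1;0.066 0.373 0.01 0 0 0 -1;0.066 0.373 -0.02 0 0 0 -1;0.066 0.373 -0.03 0 0 0 -1;0.066 0.373 -0.03 0 0 0 -1;0.066 0.373 -0.03 0 0 0 -1"}}

```text
time_s: 27.22
ee_pos: [0.5273, 0.2698, 0.0681]
tcp_rot: [[0.002, 0.005, -1.0], [0.001, -1.0, -0.005], [-1.0, -0.001, -0.002]]
ft_force: [0.6, -0.1, -1.7]
opening: 0.27
```

```bash
python3 q.py w14.png
```

```text
27.275 [0.5272 0.2698 0.068 ] 0.2670208420701329 [-0.7556  0.1632 -2.4255] [-0.0002 -0.0123  0.04  ] [ 0.0055 -1.     -0.0007]
handle [ 0.0405 -0.      0.0637] [0.0025 0.0636]
head end 0.08318553337745382
```

Emit:
{"api": "servo_tool", "payload": {"moves": "0 0 -0.008 0 0 0 -1;0 0 -0.016 0 0 0 -1;0 0 -0.024 0 0 0 -1;0 0 -0.032 0 0 0 -1;0 0 -0.037 0 0 0 -1;0 0 -0.04 0 0 0 -1;0 0 -0.041 0 0 0 -1;0 0 -0.041 0 0 0 -1;0 0 -0.041 0 0 0 -1"}}

```text
time_s: 28.4
ee_pos: [0.5267, 0.2697, 0.0361]
tcp_rot: [[0.0, 0.006, -1.0], [0.0, -1.0, -0.006], [-1.0, -0.0, -0.0]]
ft_force: [0.4, 0.8, -2.3]
opening: 0.271
```

Emit:
{"api": "servo_tool", "payload": {"moves": "0 0 -0.0012 0 0 0 -1;0 0 -0.0012 0 0 0 -1;0 0 -0.0012 0 0 0 -1"}}

```text
time_s: 28.78
ee_pos: [0.5268, 0.2698, 0.0358]
tcp_rot: [[0.001, 0.006, -1.0], [0.0, -1.0, -0.006], [-1.0, -0.0, -0.001]]
ft_force: [-3.1, -1.6, 4.7]
opening: 0.274
```

Contact in the rests; release and retreat upward.

Emit:
{"api": "servo_tool", "payload": {"moves": "0 0 0 0 0 0 -0.2;0 0 0 0 0 0 0.1;0 0 0 0 0 0 0.2;0 0 0 0 0 0 0.2;0 0 0 0 0 0 0.2;0 0 0.03 0 0 0 0.2;0 0 0.08 0 0 0 0.2;0 0 0.14 0 0 0 0.2;-0.03 0 0.2 0 0 0 0.2;-0.08 0 0.26 0 0 0 0.2;-0.11 -0.02 0.3 0 0 0 0.2;-0.12 -0.04 0.3 0 0 0 0.2;-0.12 -0.04 0.3 0 0 0 0.2;-0.12 -0.04 0.3 0 0 0 0.2"}}

```text
time_s: 30.52
ee_pos: [0.4366, 0.2399, 0.2594]
tcp_rot: [[-0.001, 0.006, -1.0], [-0.0, -1.0, -0.006], [-1.0, 0.0, 0.001]]
ft_force: [0.2, 0.6, 0.0]
opening: 0.602
```

```bash
python3 - <<'E'
from h import *
np.set_printoptions(precision=4,suppress=True)
c=cam('wrist','w15.png'); s=status.read_state(); print(s['time_s'],s['ee_pos'],s['ft_force'],s['opening'])
P=cloud(c,np.ones((480,640),bool))
k=(abs(P[:,1]-.27)<.06)&(P[:,0]>.4)&(P[:,0]<.65)&(P[:,2]>.093)&(P[:,2]<.11)
print('probe',cv2.minAreaRect(P[k][:,:2].astype(np.float32)))
p=P[k&(abs(P[:,1]-.2698)<.008)]; print(np.median(p[:,2]),np.polyfit(p[:,0]-.527,p[:,2],1))
k=(P[:,2]>.068)&(P[:,2]<.079)&(np.hypot(P[:,0]-.5243,P[:,1]-.0226)<.1)
p=P[k]; print('plate',cv2.minAreaRect(p[:,:2].astype(np.float32)),np.median(p[:,2]))
t=cam('top','t15.png')
for n in ['burner','rack','dishes','heater','cradle','probe']: print(n,[(round(d['p'],2),w(t,d['position']).round(3).tolist()) for d in viewer.boxes_of('top',n)][:1])
cv2.imwrite('pics/end.png',np.hstack([cv2.resize(c['img'],(400,300)),cv2.resize(t['img'][100:400,150:550],(400,300))]))
E
```

```text
30.575 [0.4367 0.2399 0.2592] [0.5388 0.1575 0.7095] 0.6011788207581165
probe ((0.5252504944801331, 0.27019810676574707), (0.16599343717098236, 0.0592019259929657), 0.3251439034938812)
0.09955002465600311 [0.0173 0.0992]
plate ((0.5248320698738098, 0.02262185513973236), (0.15276256203651428, 0.09983235597610474), 84.35858154296875) 0.07433006104030473
burner [(0.74, [0.751, -0.183, 0.008])]
rack [(0.93, [0.724, 0.017, 0.068])]
dishes [(0.89, [0.732, 0.194, 0.071])]
heater [(0.88, [0.509, 0.02, 0.058])]
cradle [(0.89, [0.522, 0.253, 0.011])]
probe [(0.64, [0.53, 0.266, 0.098])]
```

View pics/end.png

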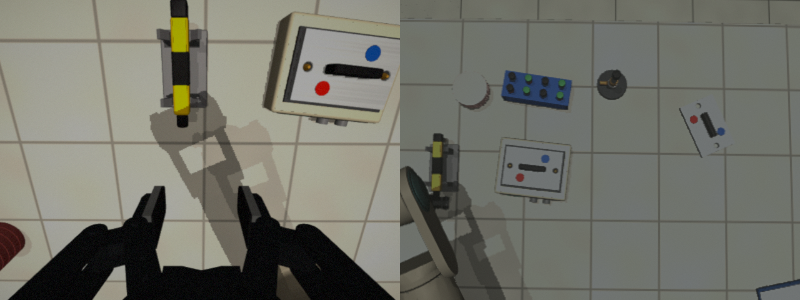

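```bash
python3 -c "
from h import *
print(env.job_done())"
```

```text
the job is handed in; nothing more can be done
None
```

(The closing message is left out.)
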